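# Set the slotted end stop to its line and clamp it

### The job

On the fixture that carries the angle bracket (the slotted plate with an upright fence at its end), slide the bracket along its slot until the outer face of the fence stands over the line scribed across its base plate. Then turn the black bar handle on that bracket's bolt clockwise, seen from above, as far as it goes, so that the bar lies along the slot. Leave the flat hinge leaf on the other fixture where it is.

Things in the scene. Friction and masses are not known exactly. Their poses are not given: they have to be found in the camera images.
- stop: Steel angle bracket: foot 56 x 170 x 6 mm on a fixed grey base plate 120 x 260 x 18 mm, and at one end an upright fence 50 mm wide (x), 10 thick, 52 high. Origin: middle of the bottom edge of the fence's outer face; z up, y outward along the slot; fence at y -10 to 0 mm, foot -170 to 0. Slides along y only, 3 N friction, stays put. Starts 35-50 mm short of the line (-y), can pass it by 30.
- mark (a point): Middle of the bright 3 mm line across the bracket's base plate, on the plate's top, 18 mm above the bench. x along the line, y along the slot, the way the bracket must go (same axes as the bracket). The bolt stands 115 mm from it towards -y. The hinge leaf's plate has a similar line: not this one.
- clamp: Black bar handle on the bolt through the bracket's slot: bar 64 mm long (its x), 14 wide (its y), 20 to 46 mm above the origin, on a stem. Origin: on the bolt axis at the base plate's top; z up. Turns in place about z, 0.08 N m friction, stays put. Starts loose, roughly across the slot; tightens clockwise from above by 1.05 to 1.35 rad to a hard stop, where the bar lies along the slot (mark's y).
- leaf: Bystander, leave alone: flat slotted steel hinge leaf, 56 x 170 x 6 mm, three low round knuckles (16 mm high) at its end and no upright fence, on a second base plate with a bar handle of its own. It slides as easily. Origin: bottom of its end face, beside the knuckles; y outward along its slot.

How it is judged:
On the way, in this order (a step that is already met when the one before it is completed fails the run):
1. the bracket's fence rests over the line, within 10 mm, while its handle is still loose (y of stop in the frame of mark between -0.01 and 0.01 m and linear speed of stop below 0.01 m/s and angle between the x axis of clamp and the y axis of mark, either way round above 0.6 rad), for 0.2 s.
2. the handle is turned tight: its bar lies along the slot within 0.17 rad, the fence still over the line (y of stop in the frame of mark between -0.01 and 0.01 m and angle between the x axis of clamp and the y axis of mark, either way round below 0.17 rad), for 0.2 s.
At the end, for the whole second after the job is handed in: The outer face of the bracket's fence stands within 10 mm of the line on its base plate, at rest; the bar of its handle lies along the slot within 0.17 rad (10 degrees); the hinge leaf is within 10 mm of where it started (all of step 2 and linear speed of stop below 0.01 m/s and distance of leaf from where it was at the start of the episode below 0.01 m); the robot touches nothing.
It fails at once if the handle is turned more than halfway to tight while the fence is more than 12 mm off the line (angle between the x axis of clamp and the y axis of mark, either way round below 0.6 rad and (y of stop in the frame of mark above 0.012 m or y of stop in the frame of mark below -0.012 m)).
It fails at once if the hinge leaf on the other fixture is moved more than 10 mm (distance of leaf from where it was at the start of the episode above 0.01 m).
It also fails if it takes over 40 s, if anything falls off the work surface, if the arm or the gripper's body presses on something with over 40 N, if the wrist force passes 120 N, or if a joint passes its speed limit or range.

### The arm

A 7-joint arm with a two-finger parallel gripper is mounted at the origin on the work surface. World frame = base frame: x ahead of the robot, y to its left, z up, the work surface at z = 0. Lengths are in m, angles in rad, forces in N, time in s.
With the tool pointing down it reaches from about 0.425 to 0.925 m from the base axis. Payload 6.8 kg.
Tool frame: the origin (TCP) lies at the centre of the arm's flange, where the gripper is bolted on; the fingertips stand 173 mm ahead of it and the grasp point (between the pads) lies 155 mm ahead of it (finger_overhang is the distance from the TCP to the fingertips, in m); y points along the fingers, z is the direction in which the jaws open and shut, and the axes are right-handed (so a half turn about y gives the same grasp; the last joint's range is limited). The gripper opens to 85 mm and grips with 20 to 120 N. Pads are 22 mm wide; open, the fingers measure 114 mm over their backs; the gripper's body (76 mm by 85 mm) begins 54 mm behind the grasp point. The pads swing forward as they close: fully open they stand 13 mm farther back than shut.
Start: joints at [-1.247, 0.477, 0.022, 1.555, -0.011, 1.109, -0.083], TCP at [0.282, 0.613, 0.405] pointing down, gripper open.
Joint ranges: [-2.96, 2.96], [-0.34, 2.1], [-1.41, 1.46], [0.24, 2.44], [-1.37, 4.51], [0.17, 1.92], [-2.96, 2.96]. Speed limits (rad/s): [2.39, 2.39, 3.14, 3.14, 3.14, 3.14, 3.14].

### API

Orientations are given as a rotation vector (axis times angle).
In Python, from bench import get_obs, grab_frame, hand_in, finger_overhang gives the robot as it stands. The module is installed in compiled form; this text tells all that it offers.
- The arm moves only by the shell command python3 -m jog 'ROWS' [FORCE]. ROWS is JSON, a list of rows, each a list of 3 entries, a list of its own where there are three numbers: the shift along the tool's x, y, z in cm, then the turn about the tool's y in rad, then the gripper command: -1 is fully open, 1 is shut, values between are in proportion. In form: [[[x, y, z], twist, gripper], ...]. A call has 1 to 10 rows; each row is the pose to reach, as a shift and turn from the pose commanded when the call began, along the tool's axes at that moment; what a row does not reach only later rows make up. A row lasts 1/8 s, in which the tool goes at most 62.5 mm and 10.7 degrees, less where a joint would pass 70% of its speed; a pose out of reach is approached as far as the arm can. A call with a gripper value outside its range is refused whole. The fingers move at their own pace and stop on an object; FORCE is the grip in N (left out, the last holds). Time passes only in rows, so rows that repeat a pose let the fingers close. It gives the time, the measured TCP pose, the force and the opening at its end, in the units of the state.
- get_obs(): the state, without advancing time (a new reading comes with each control period).
- grab_frame(name): name is "scene" or "top" or "wrist"; returns a dict with "image" (400x640x3 uint8, blue, green, red), "fx", "fy", "cx", "cy" (pixels), "origin" and "rotation" of the camera in the world. Camera axes: x right, y up, looking along -z (the intrinsics and any distortion apply to the point x, -y, -z); pixel columns grow to the right and rows downward; lengths in m; the calibration is good to about 2 mm. A picture is of the moment at which its call begins. There is no depth.
- hand_in(): hands the job in, once; it reports no verdict.
The state is a dict: "clock": time; "joints": joint angles; "qvel": joint speeds; "tau": joint torques, N m; "tcp_pos": TCP position; "orientation": TCP orientation; "contact_force": force on the tool from outside, world axes, zero at the start; "moment": the same for the moment, N m; "grip_width": finger opening in m.
Only numpy, scipy, OpenCV 4.12 (cv2) and the standard library are available. Lean on these libraries where they do the work, as an engineer would, in place of code of your own. Each camera call takes 0.05 s, during which the arm holds its last target.

## Working session

There is one attempt and no reset: what is moved stays moved. The work goes in short steps, Python scripts to look and compute and a shell command to move; the robot and the scene stay as the last step left them, time stands still between calls to the robot, and variables do not carry over. Pictures are saved under pics/ and viewed, and the job is handed in when it is done.

```bash
mkdir -p pics; python3 - <<'E'
from bench import *
import cv2,numpy as np
o=get_obs(); print({k:np.round(v,3) for k,v in o.items()}, finger_overhang)
for n in("scene","top","wrist"):
    f=grab_frame(n); cv2.imwrite(f"pics/{n}0.png",f["image"]); print(n,f["fx"],f["cx"],f["cy"],np.round(f["origin"],3),np.round(f["rotation"],3).tolist(),[k for k in f])
E
```

```text
{'clock': np.float64(0.0), 'joints': array([-1.247,  0.478,  0.022,  1.556, -0.012,  1.109, -0.083]), 'qvel': array([ 0.001,  0.001,  0.002,  0.002, -0.   , -0.001,  0.   ]), 'tau': array([ 0.0000e+00, -5.9646e+01,  1.6080e+00, -2.8120e+01,  1.2000e-02,
        9.0000e-03,  0.0000e+00]), 'tcp_pos': array([0.282, 0.613, 0.404]), 'orientation': array([-1.546,  0.339, -0.339]), 'contact_force': array([0.196, 0.175, 0.085]), 'moment': array([-0.007,  0.02 ,  0.019]), 'grip_width': np.float64(0.086)} 0.1734
scene 478.865935993107 323.18525610781086 197.18806298554827 [ 0.764 -0.289  0.788] [0.497, 0.18, 0.679] ['image', 'fx', 'fy', 'cx', 'cy', 'origin', 'rotation']
top 504.53395771753696 322.8172302743984 190.7051785777969 [0.456 0.046 1.023] [0.024, -0.019, -1.562] ['image', 'fx', 'fy', 'cx', 'cy', 'origin', 'rotation']
wrist 344.67862966477145 323.7552315320735 202.60169332922655 [0.215 0.642 0.373] [-0.263, -0.167, 1.13] ['image', 'fx', 'fy', 'cx', 'cy', 'origin', 'rotation']
```

View pics/scene0.png

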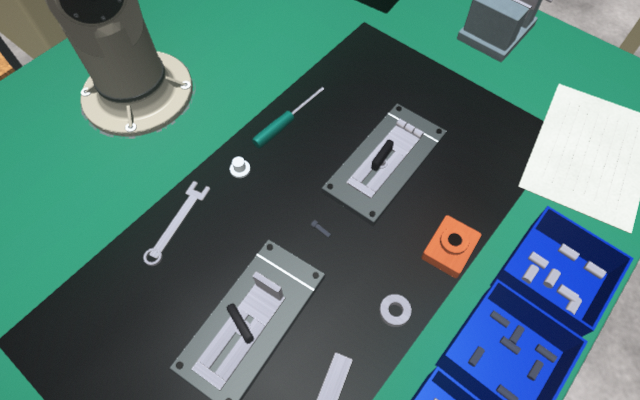

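View pics/top0.png

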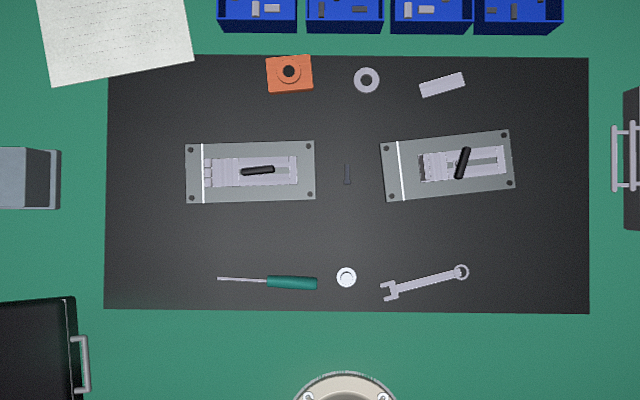

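View pics/wrist0.png

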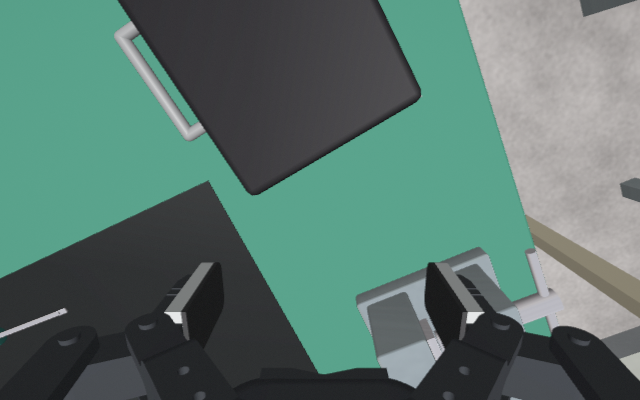

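The top view shows the bracket fixture on the right (line from about (398,142) to (404,201), handle near (462,163)). The leaf is on the left. I'll enlarge both views.

```bash
python3 - <<'E'
import cv2
a=cv2.imread("pics/top0.png")[120:210,370:525]; cv2.imwrite("pics/topc.png",cv2.resize(a,None,fx=5,fy=5,interpolation=cv2.INTER_CUBIC))
a=cv2.imread("pics/scene0.png")[235:400,165:335]; cv2.imwrite("pics/scenec.png",cv2.resize(a,None,fx=3.5,fy=3.5,interpolation=cv2.INTER_CUBIC))
E
```

```text
(no output)
```

View pics/topc.png

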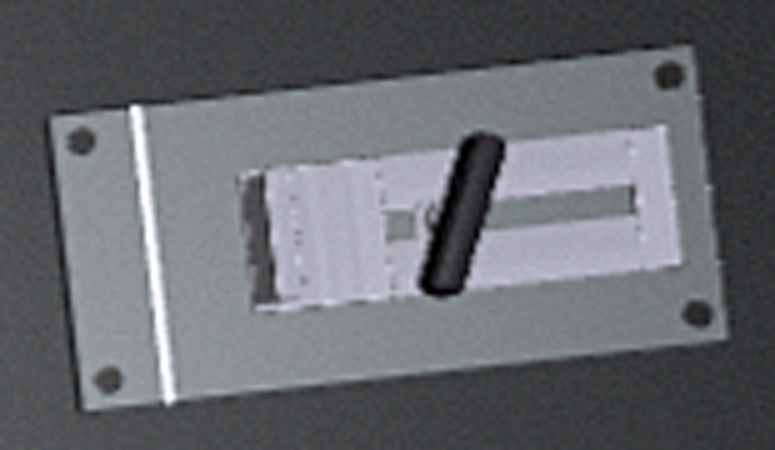

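View pics/scenec.png

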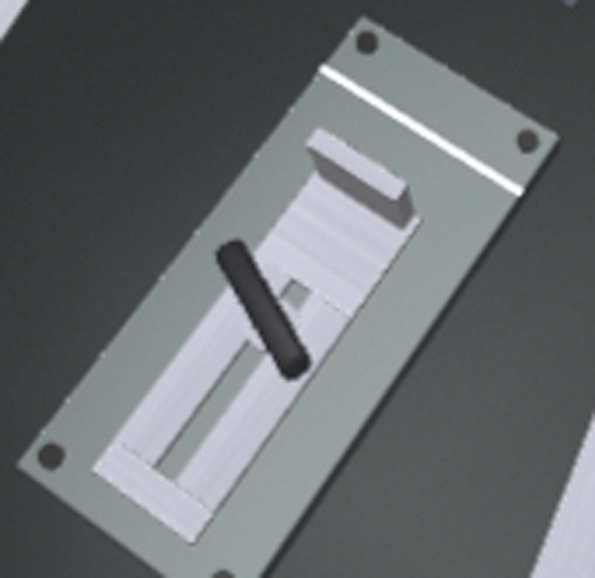

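```bash
cat > h.py <<'E'
import numpy as np, cv2
from bench import *
from scipy.spatial.transform import Rotation as R
def ray(f,u,v,z):
    d=R.from_rotvec(f["rotation"]).apply([(u-f["cx"])/f["fx"],-(v-f["cy"])/f["fy"],-1.])
    o=np.array(f["origin"]); return o+d*(z-o[2])/d[2]
def proj(f,p):
    q=R.from_rotvec(f["rotation"]).inv().apply(np.atleast_2d(p)-np.array(f["origin"]))
    return np.c_[f["cx"]-f["fx"]*q[:,0]/q[:,2], f["cy"]+f["fy"]*q[:,1]/q[:,2]]
def tool():
    o=get_obs(); return np.array(o["tcp_pos"]),R.from_rotvec(o["orientation"])
E
python3 - <<'E'
from h import *
f=grab_frame("top"); s=grab_frame("scene")
T=lambda u,v,z: ray(f,370+u/5,120+v/5,z)
S=lambda u,v,z: ray(s,165+u/3.5,235+v/3.5,z)
r=lambda n,x:print(n,np.round(x,4))
for n,q in dict(A=(50,117),B=(690,45),C=(728,340),D=(82,410),).items(): r("top"+n,T(*q,.018))
r("line",[T(135,105,.018),T(170,403,.018)])
r("lineS",[S(322,69,.018),S(521,192,.018)])
r("face bottom",[T(241,178,.018),T(255,308,.018)])
r("face top",[T(268,172,.070),T(281,302,.070)])
r("fenceS top outer",[S(318,128+22,.070),S(405,199,.070)])
r("bar",[T(487,135,.064),T(442,292,.064)])
r("barS",[S(230,244,.064),S(292,372,.064)])
p,q=tool(); r("tool",p); r("axes",q.as_matrix())
E
```

```text
topA [ 0.5783 -0.0641  0.018 ]
topB [ 0.6094 -0.3194  0.018 ]
topC [ 0.4916 -0.3344  0.018 ]
topD [ 0.4614 -0.0776  0.018 ]
line [[ 0.5834 -0.098   0.018 ]
 [ 0.4645 -0.1126  0.018 ]]
lineS [[ 0.4685 -0.1138  0.018 ]
 [ 0.585  -0.0987  0.018 ]]
face bottom [[ 0.5545 -0.1404  0.018 ]
 [ 0.5027 -0.1462  0.018 ]]
face top [[ 0.5518 -0.141   0.07  ]
 [ 0.5026 -0.1461  0.07  ]]
fenceS top outer [[ 0.5143 -0.1552  0.07  ]
 [ 0.5597 -0.147   0.07  ]]
bar [[ 0.5672 -0.2254  0.064 ]
 [ 0.5072 -0.2084  0.064 ]]
barS [[ 0.5126 -0.2104  0.064 ]
 [ 0.5724 -0.2327  0.064 ]]
tool [0.2824 0.613  0.4043]
axes [[ 9.082e-01 -3.000e-04  4.185e-01]
 [-4.185e-01 -7.000e-04  9.082e-01]
 [ 0.000e+00 -1.000e+00 -8.000e-04]]
```

```bash
cat >> h.py <<'E'
def go(P,jaw_deg):
    p,q=tool(); d=q.inv().apply(np.array(P)-p)*100
    a=np.degrees(np.arctan2(*q.as_matrix()[[1,0],2])); t=-np.radians((jaw_deg-a+90)%180-90)
    print("shift cm",np.round(d,2),"twist",round(t,3),"jaw now",round(a,1))
E
python3 -c "
from h import *
go((.530,-.148,.30),97)"
```

```text
shift cm [ 54.33  10.47 -58.74] twist -0.554 jaw now 65.3
```

```bash
python3 -m jog '[[[54.3,10.5,-58.7],-0.554,0],[[54.3,10.5,-58.7],-0.554,0],[[54.3,10.5,-58.7],-0.554,0],[[54.3,10.5,-58.7],-0.554,0],[[54.3,10.5,-58.7],-0.554,0],[[54.3,10.5,-58.7],-0.554,0],[[54.3,10.5,-58.7],-0.554,0],[[54.3,10.5,-58.7],-0.554,0],[[54.3,10.5,-58.7],-0.554,0],[[54.3,10.5,-58.7],-0.554,0]]' 30; python3 -c "
from h import *
print(get_obs()['joints'])
go((.530,-.148,.30),97)"
```

```text
clock: 1.5
tcp_pos: [0.4747, 0.022, 0.3234]
orientation: [-1.568, -0.097, 0.095]
contact_force: [1.1, 0.8, -0.5]
grip_width: 0.0425
[-0.32420377  0.25483866  0.17005611  2.11045839 -0.06098274  0.77967456
  1.57713168]
shift cm [  3.41   2.34 -17.55] twist 0.0 jaw now 97.0
```

```bash
python3 -m jog '[[[3.4,2.3,-17.5],0,0],[[3.4,2.3,-17.5],0,0],[[3.4,2.3,-17.5],0,0],[[3.4,2.3,-17.5],0,0],[[3.4,2.3,-17.5],0,0]]'; python3 - <<'E'
from h import *
go((.530,-.148,.21),97)
for n in("scene","top","wrist"):
    f=grab_frame(n); cv2.imwrite(f"pics/{n}1.png",f["image"])
a=cv2.imread("pics/scene1.png")[200:400,150:400]; cv2.imwrite("pics/scene1c.png",cv2.resize(a,None,fx=3,fy=3,interpolation=cv2.INTER_CUBIC))
E
```

```text
clock: 2.12
tcp_pos: [0.5292, -0.1452, 0.3001]
orientation: [-1.568, -0.095, 0.096]
contact_force: [-0.4, 0.3, -0.3]
grip_width: 0.0424
shift cm [ 0.05  9.01 -0.29] twist 0.0 jaw now 97.0
```

View pics/wrist1.png

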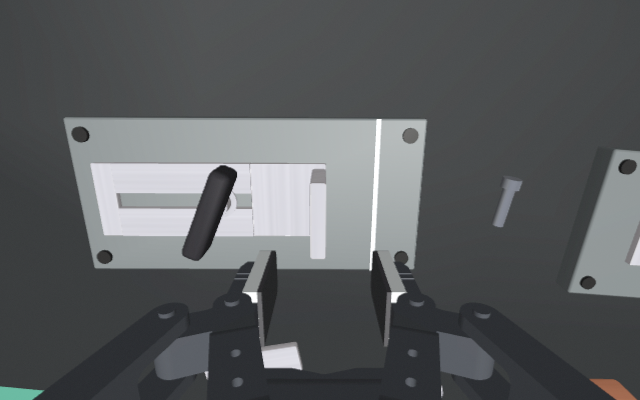

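View pics/scene1c.png

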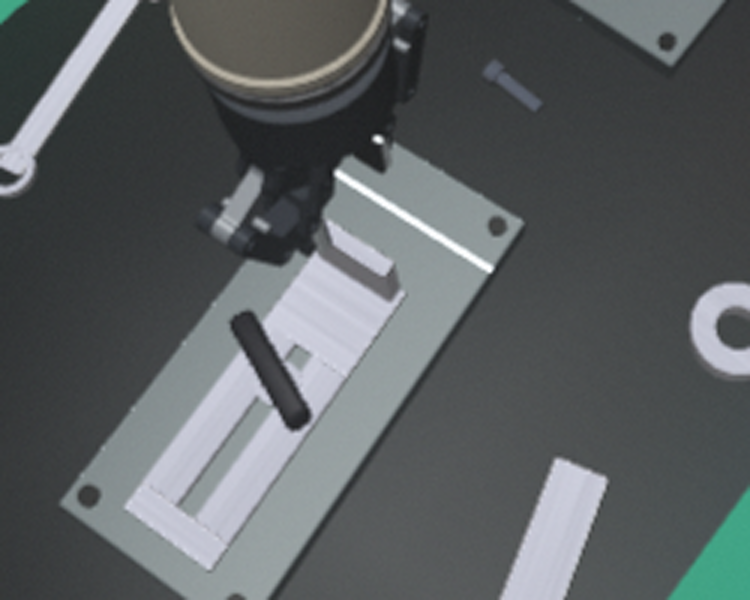

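The wrist view shows the fence top from x=310 to 326 px and y=171 to 258, and the line from (378,120) to (372,269). The jaws straddle the fence. I'll measure from this closer camera.

```bash
python3 - <<'E'
from h import *
f=grab_frame("wrist")
r=lambda n,x:print(n,np.round(x,4))
# upper face corners: far edge ~ y171 bevel ends 182
r("fence top",[ray(f,*q,.070) for q in ((310,183),(326,183),(310,258),(326,258))])
r("line",[ray(f,*q,.018) for q in ((378.5,120),(372.5,269))])
r("bar",[ray(f,*q,.064) for q in ((229,172),(192,255))])
go((.530,-.148,.21),97)
E
```

```text
fence top [[ 0.5053 -0.157   0.07  ]
 [ 0.5042 -0.1475  0.07  ]
 [ 0.5541 -0.1514  0.07  ]
 [ 0.5529 -0.1413  0.07  ]]
line [[ 0.4663 -0.1142  0.018 ]
 [ 0.5831 -0.099   0.018 ]]
bar [[ 0.5061 -0.2066  0.064 ]
 [ 0.5645 -0.2282  0.064 ]]
shift cm [ 0.01  9.05 -0.4 ] twist 0.003 jaw now 97.1
```

```bash
python3 -m jog '[[[0,6,-0.4],0,0],[[0,9,-0.4],0,0],[[0,9,-0.4],0,0],[[0,9,-0.4],0,0],[[0,9,-0.4],0,1],[[0,9,-0.4],0,1],[[0,9,-0.4],0,1],[[0,9,-0.4],0,1],[[0,9,-0.4],0,1],[[0,9,-0.4],0,1]]' 30; python3 - <<'E'
from h import *
p,q=tool();print(q.as_matrix()[:,2]); go((.529,-.149,.21),97)
f=grab_frame("wrist"); cv2.imwrite("pics/w2.png",f["image"])
E
```

```text
clock: 3.58
tcp_pos: [0.5304, -0.1496, 0.2117]
orientation: [-1.569, -0.098, 0.094]
contact_force: [-1.5, 1.1, 6.1]
grip_width: 0.0097
[-1.21831083e-01  9.92550849e-01  1.66674564e-05]
shift cm [-0.14  0.17  0.07] twist -0.0 jaw now 97.0
```

View pics/w2.png

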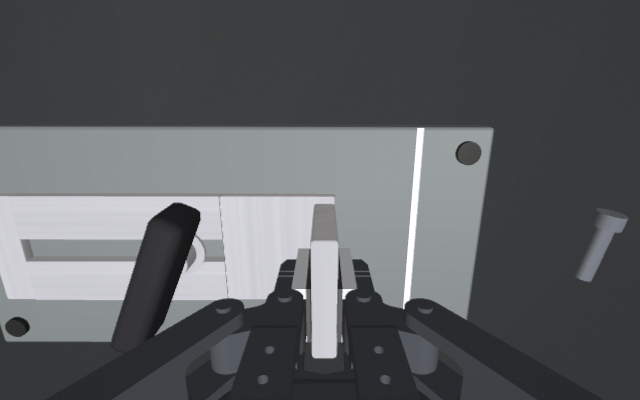

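```bash
python3 -m jog '[[[0,0,0.6],0,1],[[0,0,1.3],0,1],[[0,0,2],0,1],[[0,0,2.7],0,1],[[0,0,3.4],0,1],[[0,0,3.8],0,1],[[0,0,3.85],0,1],[[0,0,3.85],0,1],[[0,0,3.85],0,1]]'; python3 - <<'E'
from h import *
p,q=tool()
d=p-np.array([.5249,-.1062,0]); print(d@q.as_matrix()[:,2]+.005)
f=grab_frame("wrist"); cv2.imwrite("pics/w3.png",f["image"])
f=grab_frame("scene"); cv2.imwrite("pics/s3.png",cv2.resize(f["image"][200:400,150:400],None,fx=3,fy=3,interpolation=cv2.INTER_CUBIC))
E
```

```text
clock: 4.75
tcp_pos: [0.5258, -0.112, 0.2117]
orientation: [-1.57, -0.098, 0.093]
contact_force: [-0.1, -0.2, 8.3]
grip_width: 0.0093
-0.0011329406489402052
```

View pics/w3.png

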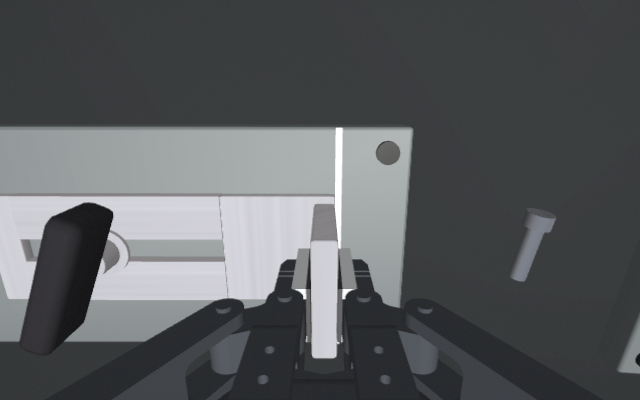

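View pics/s3.png

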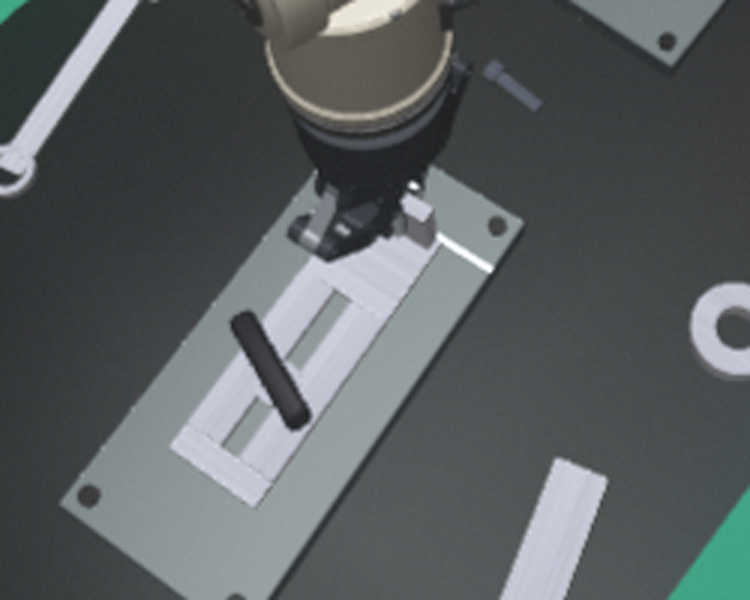

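The foot's end edge (x≈334) meets the near edge of the line (x=336 to 342), about 1–2 mm short, which is well within tolerance. I'll release and rise.

```bash
python3 -m jog '[[[0,0,0],0,0],[[0,0,0],0,0],[[0,0,0],0,0],[[0,0,0],0,0],[[0,-5,0],0,0],[[0,-9,0],0,0],[[0,-9,0],0,0],[[0,-9,0],0,0]]'; python3 - <<'E'
from h import *
f=grab_frame("wrist"); cv2.imwrite("pics/w4.png",f["image"])
f=grab_frame("top"); cv2.imwrite("pics/t4.png",f["image"])
go((.5385,-.2195,.30),72)
E
```

```text
clock: 5.85
tcp_pos: [0.5248, -0.1113, 0.2999]
orientation: [-1.568, -0.096, 0.097]
contact_force: [-1.0, -0.1, -1.3]
grip_width: 0.0426
shift cm [  0.06  -0.09 -10.91] twist 0.437 jaw now 97.0
```

View pics/w4.png

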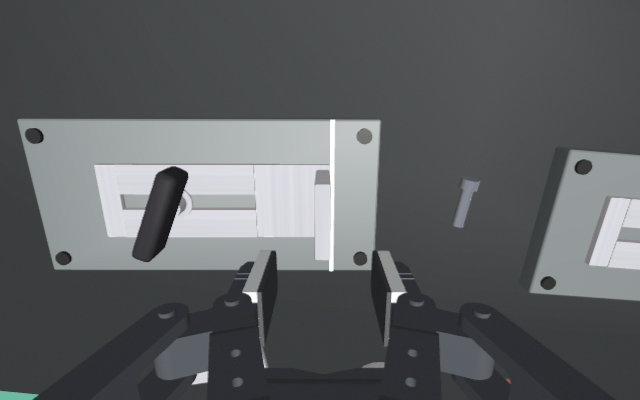

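The fence (right edge x≈331) now stands against the line (330–335). Next I'll move over the handle.

```bash
python3 -m jog '[[[0,0,-6],0.18,0],[[0,0,-10.9],0.36,0],[[0,0,-10.9],0.437,0],[[0,0,-10.9],0.437,0],[[0,0,-10.9],0.437,0]]'; python3 - <<'E'
from h import *
f=grab_frame("wrist"); cv2.imwrite("pics/w5.png",f["image"])
go((.5385,-.2195,.207),72)
E
```

```text
clock: 6.58
tcp_pos: [0.5384, -0.2187, 0.2995]
orientation: [-1.556, 0.246, -0.244]
contact_force: [0.3, 0.8, 0.1]
grip_width: 0.0426
shift cm [ 0.04  9.27 -0.07] twist 0.002 jaw now 72.1
```

View pics/w5.png

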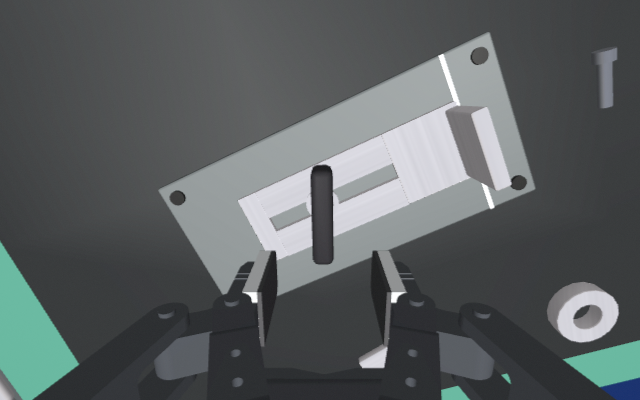

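The bar is upright in the wrist view at x≈322, from y≈166 to 263, and centred between the fingers. I'll compute its centre, then descend and grip.

```bash
python3 - <<'E'
from h import *
f=grab_frame("wrist")
a=ray(f,321.5,174,.064);b=ray(f,323,263,.064);print(a,b,(a+b)/2,np.degrees(np.arctan2(*(b-a)[[1,0]])))
go(((a+b)[0]/2,(a+b)[1]/2,.207),72)
E
python3 -m jog '[[[0,5,-0.1],0,0],[[0,9.2,-0.1],0,0],[[0,9.2,-0.1],0,0],[[0,9.2,-0.1],0,0],[[0,9.2,-0.1],0,1],[[0,9.2,-0.1],0,1],[[0,9.2,-0.1],0,1],[[0,9.2,-0.1],0,1],[[0,9.2,-0.1],0,1],[[0,9.2,-0.1],0,1]]' 40
python3 - <<'E'
from h import *
f=grab_frame("wrist"); cv2.imwrite("pics/w6.png",f["image"])
print(get_obs()['moment'])
go((.5385,-.2195,.207),72)
E
```

```text
[ 0.50970521 -0.21254442  0.064     ] [ 0.56668957 -0.23003712  0.064     ] [ 0.53819739 -0.22129077  0.064     ] -17.06510639448887
shift cm [ 0.06  9.3  -0.25] twist 0.002 jaw now 72.1
clock: 7.92
tcp_pos: [0.539, -0.2204, 0.2101]
orientation: [-1.556, 0.244, -0.249]
contact_force: [-0.8, 1.6, 7.3]
grip_width: 0.0137
[ 0.44141812  0.0962427  -0.04584366]
shift cm [-0.08  0.31  0.06] twist -0.0 jaw now 72.0
```

View pics/w6.png

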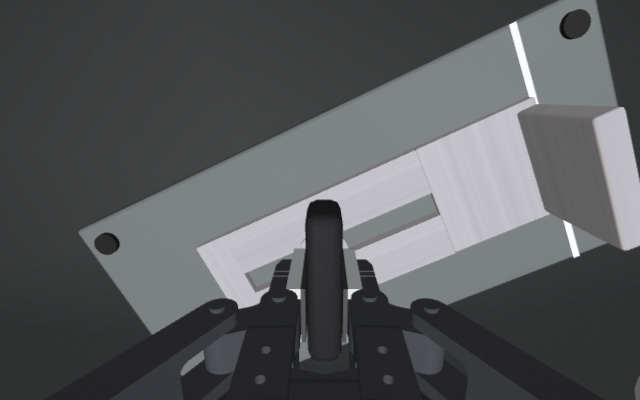

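```bash
python3 -m jog '[[[0,0,0],0.12,1],[[0,0,0],0.25,1],[[0,0,0],0.38,1],[[0,0,0],0.51,1],[[0,0,0],0.64,1],[[0,0,0],0.77,1],[[0,0,0],0.9,1],[[0,0,0],1.02,1],[[0,0,0],1.1,1],[[0,0,0],1.1,1]]'
python3 - <<'E'
from h import *
f=grab_frame("wrist"); cv2.imwrite("pics/w7.png",f["image"])
print(get_obs()['moment'],get_obs()['joints'])
go((.539,-.2204,.21),7)
E
```

```text
clock: 9.22
tcp_pos: [0.538, -0.2214, 0.2101]
orientation: [-1.278, 1.093, -1.096]
contact_force: [-3.5, 0.6, 10.9]
grip_width: 0.0136
[-0.03991426  0.8549446  -0.03948219] [-0.15716232  0.66094736  0.59609904  1.95319578 -0.56674008  0.69722398
  0.94302206]
shift cm [-0.09  0.01  0.11] twist 0.033 jaw now 8.9
```

View pics/w7.png

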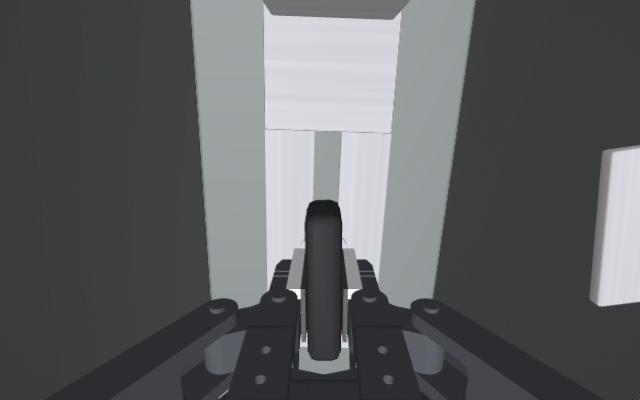

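The bar is nearly parallel to the slot, about 2° short. I'll add a small amount while watching the moment.

```bash
python3 -m jog '[[[0,0,0],0.03,1],[[0,0,0],0.05,1],[[0,0,0],0.05,1],[[0,0,0],0.05,1]]'
python3 - <<'E'
from h import *
print(get_obs()['moment'])
go((.539,-.2204,.21),7)
E
```

```text
clock: 9.78
tcp_pos: [0.538, -0.2214, 0.2101]
orientation: [-1.257, 1.13, -1.131]
contact_force: [-4.3, -0.6, 10.3]
grip_width: 0.0136
[-0.08354984  0.95432933  0.24502754]
shift cm [-0.09  0.01  0.11] twist -0.016 jaw now 6.1
```

```bash
python3 -m jog '[[[0,0,0],0.03,0],[[0,0,0],0.03,0],[[0,0,0],0.03,0],[[0,0,0],0.03,0],[[0,-5,0],0.03,0],[[0,-10,0],0.03,0],[[0,-14,0],0.03,0],[[0,-14,0],0.03,0],[[0,-14,0],0.03,0]]'
python3 - <<'E'
from h import *
f=grab_frame("wrist"); cv2.imwrite("pics/w8.png",f["image"])
g=lambda u,v,z:np.round(ray(f,u,v,z),4)
f=grab_frame("scene"); cv2.imwrite("pics/s8.png",cv2.resize(f["image"][200:400,150:400],None,fx=3,fy=3,interpolation=cv2.INTER_CUBIC))
E
```

```text
clock: 10.9
tcp_pos: [0.5379, -0.2203, 0.3478]
orientation: [-1.244, 1.153, -1.152]
contact_force: [0.1, 0.3, -0.4]
grip_width: 0.043
```

View pics/w8.png

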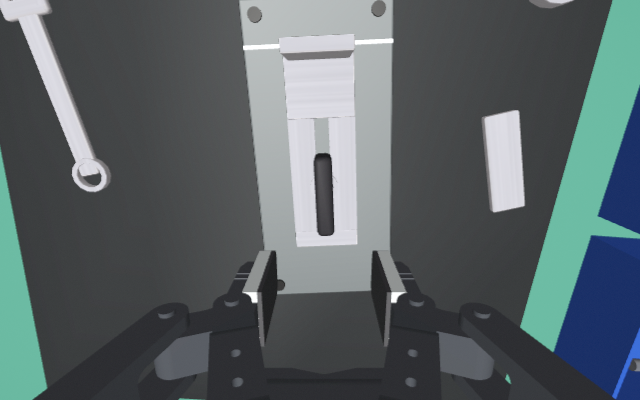

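View pics/s8.png

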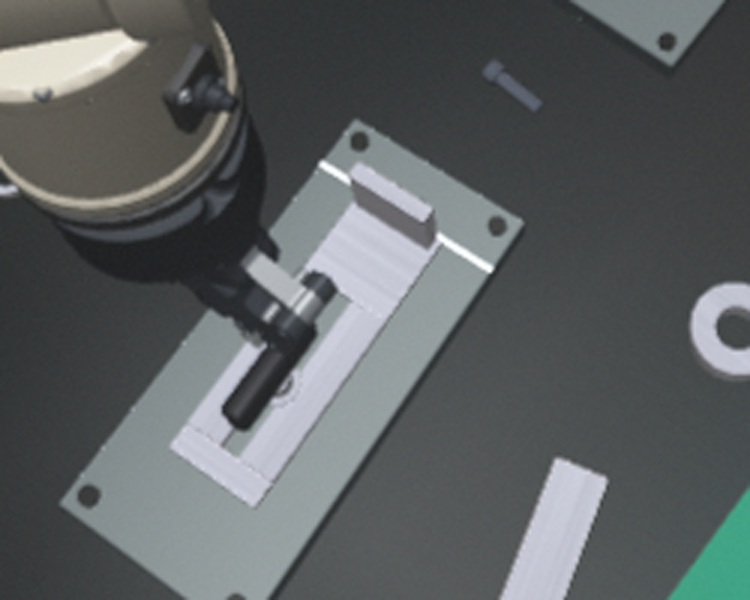

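The fence stands over the line (y≈40–48 in the wrist view), and the bar runs from (322,157) to (326,232), along the slot. I'll check the numbers.

```bash
python3 - <<'E'
from h import *
f=grab_frame("wrist")
g=lambda u,v,z:ray(f,u,v,z)
an=lambda d:np.degrees(np.arctan2(d[1],d[0]))
d=g(322.5,157,.064)-g(326,232,.064);print("bar",an(d))
l=g(392,41,.018)-g(244,48,.018);print("line+90",an(l)%180+90, "foot edge",an(g(353,120,.024)-g(356,244,.024)))
m=(g(392,41,.018)+g(244,48,.018))/2
y=np.array([-.122,.9925,0])
for q in((281,39),(354,35)): print("fence top outer edge vs mark",(g(*q,.070)-m)@y)
f=grab_frame("top"); cv2.imwrite("pics/t8.png",f["image"])
a=cv2.imread("pics/top0.png");d=cv2.absdiff(a,f["image"])[130:215,180:320];print("leaf area mean/max diff",d.mean(),d.max())
cv2.imwrite("pics/t8c.png",cv2.resize(f["image"][120:210,370:525],None,fx=5,fy=5))
cv2.imwrite("pics/leaf.png",cv2.resize(np.vstack([a[130:215,180:320],f["image"][130:215,180:320]]),None,fx=3,fy=3))
E
```

```text
bar 96.94157561453707
line+90 96.8148411317602 foot edge 97.16708482133201
fence top outer edge vs mark -0.0027718449485984514
fence top outer edge vs mark -0.002620178795951777
leaf area mean/max diff 4.672464985994398 21
```

View pics/leaf.png

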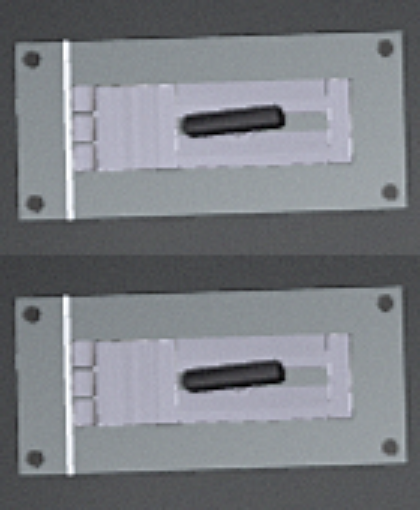

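The fence is about 2.7 mm short of the line, the bar is within a degree of the slot, the leaf hasn't moved (before and after views match), and the gripper is clear. I'll hand in.

```bash
python3 -c "
from bench import *
print(hand_in())"
```

```text
the job is handed in; nothing more can be done
None
```

The bracket is on its line and its handle is turned tight. I handed the job in with the robot clock at about 11 s; no verdict is reported.

- **Bracket:** I gripped the fence and slid the bracket about 38 mm. The last wrist picture put the fence's outer face about 2.7 mm short of the line, inside the 10 mm limit. The arm's own position after the slide gave about 1 mm short, so the two differ by about 1.5 mm.
- **Handle:** I gripped the bar over the bolt and turned it about 1.15 rad clockwise. The resisting moment rose at the end, which suggests the hard stop, though I did not confirm it separately. The bar then lay within 1 degree of the slot.
- **Hinge leaf:** it looks the same in the top view before and after.
- **Robot:** I released and raised the gripper before handing in, and the measured contact force was close to zero.

No check failed.

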